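Click-test the skin markers and set the failing one aside

ROBOT

A 6-joint arm with a two-finger parallel gripper is mounted at the origin on a cart in front of the work surface, level with it; the furniture and walls round the work are solid. World frame = base frame: x ahead of the robot, y to its left, z up, the work surface at z = 0. Lengths are in m, angles in degrees, forces in N, time in s.
With the tool pointing down it reaches from about 0.375 to 0.825 m from the base axis. Payload 5.5 kg.
Tool frame: the origin (TCP) lies between the finger pads; the fingertips stand r.tips_ahead ahead of it and the grasp point (between the pads) lies 6 mm ahead of it (r.tips_ahead is the distance from the TCP to the fingertips, in m); z points along the fingers, x is the direction in which the jaws open and shut, and the axes are right-handed (so a half turn about z gives the same grasp; the last joint's range is limited). The gripper opens to 85 mm and grips with 20 to 120 N. Pads are 22 mm wide; open, the fingers measure 114 mm over their backs; the gripper's body (76 mm by 85 mm) begins 54 mm behind the grasp point. The pads swing forward as they close: fully open they stand 13 mm farther back than shut.
Start: joints at [73.109, 17.962, -2.699, 69.339, 0, 90], TCP at [0.174, 0.574, 0.256] pointing down, gripper open.
Joint ranges: [-152.73, 152.73], [-39.44, 99.34], [-58.76, 71.6], [-118.89, 123.64], [-81.53, 83.1], [-180, 180]. Speed limits (degrees/s): [136.94, 136.94, 172.46, 180, 180, 180].

INTERFACE

Orientations are given as a 3x3 rotation matrix whose columns are the frame's x, y, z axes.
In Python, from plant import r gives the robot as it stands. The module is installed in compiled form; this text tells all that it offers.
- The arm moves only by the shell command python3 -m pendant 'ROWS'. ROWS is text: rows parted by semicolons, each of 5 numbers parted by spaces: the shift along the tool's x, y, z in m, then the turn about the tool's z in degrees, then the opening, from -1 (shut) to 1 (fully open). In form: tx ty tz roll grip; .... A call has 1 to 8 rows; each row is the pose to reach, as a shift and turn from the pose commanded when the call began, along the tool's axes at that moment; what a row does not reach only later rows make up. A row lasts 1/8 s, in which the tool goes at most 62.5 mm and 10.7 degrees, less where a joint would pass 70% of its speed; a pose out of reach is approached as far as the arm can. A call with a gripper value outside its range is refused whole. The fingers move at their own pace and stop on an object; the grip force is fixed at half the most. Time passes only in rows, so rows that repeat a pose let the fingers close. It gives the time, the measured TCP pose, the force and the opening at its end, in the units of the state.
- r.state(): the state, without advancing time (a new reading comes with each control period).
- r.snapshot(name): name is "side" or "top" or "wrist"; returns (picture, depth): 480x640x3 uint8, blue, green, red; 480x640 float32, m along the optical axis (not along the pixel's ray), 0 where there is no reading.
- r.camera_model(name): a dict with "mtx" (3x3 intrinsics, pixels), "extrinsics" (4x4, takes a point from camera to world coordinates). Camera axes: x right, y down, z forward; pixel columns grow to the right and rows downward; lengths in m; the calibration is good to about 2 mm. A picture is of the moment at which its call begins: read the wrist's pose just before it. camera_model takes no time and is no camera call; for the wrist camera it gives the pose at the moment of the call.
- r.hand_in(): hands the job in, once; it reports no verdict.
Trained networks look in the newest picture that a camera, given by its name, has taken for a name from the list of things; names that differ only in an ending like _2 or _b are one class to them, and where a whole thing is asked for, a point or a joint stands for the part that bears it (a point fixed in the world has none). Each returns a list of dicts, best first, with "p" (0 to 1); they miss things now and then, are a little off and sometimes report something else, mostly with a low value. They report only what shows in the picture. A call takes as long as a camera call. They do not tell look-alikes from the thing itself.
- r.silhouettes(thing, camera): "pixels" (480x640 bool, what is visible of it) and "bbox" ([left, top, width, height] in pixels, round what is visible of it).
- r.place_of(thing, camera): "pixel" ([column, row] in pixels: a listed point, or the origin of a listed thing).
The state is a dict: "time": time; "joint_positions": joint angles; "qd": joint speeds; "effort": joint torques, N m; "tcp_pos": TCP position; "tool_rot": TCP orientation; "contact_force": force on the tool from outside, world axes, zero at the start; "moment": the same for the moment, N m; "opening": finger opening in m.
Only numpy, scipy, OpenCV 4.12 (cv2) and the standard library are available. Lean on these libraries where they do the work, as an engineer would, in place of code of your own. Each camera call takes 0.05 s, during which the arm holds its last target.

TASK

Click-test the three retractable skin markers in the dark steel stand, going from the left one to the right one as you face the bench: push each top button fully in and let go. Leave every marker whose button stays in standing in the stand as it is; set any whose button springs back out point-down into the red cup.

Things in the scene. Friction and masses are not known exactly. Their poses are not given: they have to be found in the camera images.
- marker_1_mid (a point): Skin marker, white round barrel 18 mm across, 122 mm tall, violet band near the top, 25 to 45 g, standing loose in a hole of the stand. Point: on the axis, 61 mm above the foot and 61 mm below the barrel's top; z axis up the barrel. A violet button 12 mm across stands 14 mm above the barrel when out (its top 75 mm above this point), 5 mm when in.
- marker_1_button (a joint): Push button on top of marker 1: 0 m = out, 0.009 m = pushed fully in (downwards); about 2 to 2.5 N pushes it in. A good marker's button stays in when let go; a failing one springs back out to 0.
- marker_2_mid (a point): Skin marker, white round barrel 18 mm across, 122 mm tall, violet band near the top, 25 to 45 g, standing loose in a hole of the stand. Point: on the axis, 61 mm above the foot and 61 mm below the barrel's top; z axis up the barrel. A violet button 12 mm across stands 14 mm above the barrel when out (its top 75 mm above this point), 5 mm when in.
- marker_2_button (a joint): Push button on top of marker 2: 0 m = out, 0.009 m = pushed fully in (downwards); about 2 to 2.5 N pushes it in. A good marker's button stays in when let go; a failing one springs back out to 0.
- marker_3_mid (a point): Skin marker, white round barrel 18 mm across, 122 mm tall, violet band near the top, 25 to 45 g, standing loose in a hole of the stand. Point: on the axis, 61 mm above the foot and 61 mm below the barrel's top; z axis up the barrel. A violet button 12 mm across stands 14 mm above the barrel when out (its top 75 mm above this point), 5 mm when in.
- marker_3_button (a joint): Push button on top of marker 3: 0 m = out, 0.009 m = pushed fully in (downwards); about 2 to 2.5 N pushes it in. A good marker's button stays in when let go; a failing one springs back out to 0.
- red_cup: Open red cup, fixed in place, 70 mm tall, 65 mm in diameter at the rim and about 46 mm at the bottom, walls some 2 mm thick, inner floor 4 mm above its underside. Origin: centre of its underside, z up.
- stand: Fixed dark steel block 60 x 190 x 45 mm (x, y, z in its own frame) holding the three markers in a row along its y axis (y points to the left as you face the bench, give or take 15 degrees), 60 mm apart, in holes 20 mm wide and 40 mm deep (the markers' feet are 5 mm above the bench top). Origin: centre of its underside.
Things that resemble listed ones, but are neither listed nor needed, are in the scene too. Leave any brown, turquoise or yellow look-alike of the part that bears marker_1_mid alone.

How it is judged (in metres and radians):
On the way, in this order (a step that is already met when the one before it is completed fails the run):
1. the button of the left marker has been pushed in, in the stand (((value of joint marker_1_button above 0.006 m and distance of marker_1_mid from where it was at the start of the episode below 0.02 m and y of marker_1_mid in the frame of stand between 0.03 and 0.09 m) or (value of joint marker_2_button above 0.006 m and distance of marker_2_mid from where it was at the start of the episode below 0.02 m and y of marker_2_mid in the frame of stand between 0.03 and 0.09 m) or (value of joint marker_3_button above 0.006 m and distance of marker_3_mid from where it was at the start of the episode below 0.02 m and y of marker_3_mid in the frame of stand between 0.03 and 0.09 m))), for 0.02 s.
2. the button of the middle marker has been pushed in, in the stand (((value of joint marker_1_button above 0.006 m and distance of marker_1_mid from where it was at the start of the episode below 0.02 m and y of marker_1_mid in the frame of stand between -0.03 and 0.03 m) or (value of joint marker_2_button above 0.006 m and distance of marker_2_mid from where it was at the start of the episode below 0.02 m and y of marker_2_mid in the frame of stand between -0.03 and 0.03 m) or (value of joint marker_3_button above 0.006 m and distance of marker_3_mid from where it was at the start of the episode below 0.02 m and y of marker_3_mid in the frame of stand between -0.03 and 0.03 m))), for 0.02 s.
3. the button of the right marker has been pushed in, in the stand (((value of joint marker_1_button above 0.006 m and distance of marker_1_mid from where it was at the start of the episode below 0.02 m and y of marker_1_mid in the frame of stand between -0.09 and -0.03 m) or (value of joint marker_2_button above 0.006 m and distance of marker_2_mid from where it was at the start of the episode below 0.02 m and y of marker_2_mid in the frame of stand between -0.09 and -0.03 m) or (value of joint marker_3_button above 0.006 m and distance of marker_3_mid from where it was at the start of the episode below 0.02 m and y of marker_3_mid in the frame of stand between -0.09 and -0.03 m))), for 0.02 s.
At the end, for the whole second after the job is handed in: Each marker is either in the stand (moved under 20 mm, leaning under 0.2 rad) with its button over 6 of 9 mm in, or at rest point-down in the red cup (middle within 35 mm of its axis and below 90 mm, leaning under 0.8 rad) with its button out; at least two are in the stand (((value of joint marker_1_button above 0.006 m and distance of marker_1_mid from where it was at the start of the episode below 0.02 m and angle between marker_1_mid's own z axis and vertical below 0.2 rad) or (value of joint marker_1_button below 0.003 m and horizontal distance between marker_1_mid and red_cup below 0.035 m and height (world z) of marker_1_mid below 0.09 m and angle between marker_1_mid's own z axis and vertical below 0.8 rad and linear speed of marker_1 below 0.03 m/s)) and ((value of joint marker_2_button above 0.006 m and distance of marker_2_mid from where it was at the start of the episode below 0.02 m and angle between marker_2_mid's own z axis and vertical below 0.2 rad) or (value of joint marker_2_button below 0.003 m and horizontal distance between marker_2_mid and red_cup below 0.035 m and height (world z) of marker_2_mid below 0.09 m and angle between marker_2_mid's own z axis and vertical below 0.8 rad and linear speed of marker_2 below 0.03 m/s)) and ((value of joint marker_3_button above 0.006 m and distance of marker_3_mid from where it was at the start of the episode below 0.02 m and angle between marker_3_mid's own z axis and vertical below 0.2 rad) or (value of joint marker_3_button below 0.003 m and horizontal distance between marker_3_mid and red_cup below 0.035 m and height (world z) of marker_3_mid below 0.09 m and angle between marker_3_mid's own z axis and vertical below 0.8 rad and linear speed of marker_3 below 0.03 m/s)) and (((value of joint marker_1_button above 0.006 m and distance of marker_1_mid from where it was at the start of the episode below 0.02 m and angle between marker_1_mid's own z axis and vertical below 0.2 rad) and (value of joint marker_2_button above 0.006 m and distance of marker_2_mid from where it was at the start of the episode below 0.02 m and angle between marker_2_mid's own z axis and vertical below 0.2 rad)) or ((value of joint marker_1_button above 0.006 m and distance of marker_1_mid from where it was at the start of the episode below 0.02 m and angle between marker_1_mid's own z axis and vertical below 0.2 rad) and (value of joint marker_3_button above 0.006 m and distance of marker_3_mid from where it was at the start of the episode below 0.02 m and angle between marker_3_mid's own z axis and vertical below 0.2 rad)) or ((value of joint marker_2_button above 0.006 m and distance of marker_2_mid from where it was at the start of the episode below 0.02 m and angle between marker_2_mid's own z axis and vertical below 0.2 rad) and (value of joint marker_3_button above 0.006 m and distance of marker_3_mid from where it was at the start of the episode below 0.02 m and angle between marker_3_mid's own z axis and vertical below 0.2 rad)))); the robot touches nothing.
It also fails if it takes over 54 s, if anything falls off the work surface, if the arm or the gripper's body presses on something with over 40 N, if the wrist force passes 120 N, or if a joint passes its speed limit or range.

## Working session

There is one attempt and no reset: what is moved stays moved. The work goes in short steps, Python scripts to look and compute and a shell command to move; the robot and the scene stay as the last step left them, time stands still between calls to the robot, and variables do not carry over. Pictures are saved under pics/ and viewed, and the job is handed in when it is done.

```bash
mkdir -p pics
cat > h.py <<'E'
import numpy as np, cv2
from plant import r
def snap(n,f=None):
    p,d=r.snapshot(n); 
    if f: cv2.imwrite('pics/'+f,p)
    return p,d
def w(n,u,v,z,cm=None):
    cm=cm or r.camera_model(n); K=np.array(cm['mtx']);T=np.array(cm['extrinsics'])
    c=np.linalg.inv(K)@[u,v,1.0]*z
    return T[:3,:3]@c+T[:3,3]
def ray_at_z(n,u,v,z,cm=None):
    cm=cm or r.camera_model(n); K=np.array(cm['mtx']);T=np.array(cm['extrinsics'])
    d=T[:3,:3]@(np.linalg.inv(K)@[u,v,1.0]); o=T[:3,3]
    return o+d*(z-o[2])/d[2]
def proj(n,X,cm=None):
    cm=cm or r.camera_model(n); K=np.array(cm['mtx']);T=np.array(cm['extrinsics'])
    c=np.linalg.inv(T)@np.append(X,1); p=K@c[:3]; return p[:2]/p[2]
E
python3 - <<'E'
from h import *
np.set_printoptions(precision=4,suppress=True)
s=r.state(); print({k:np.round(v,4) for k,v in s.items()}); print(r.tips_ahead)
for n in ['top','side']:
    snap(n,n+'0.png'); print(n,np.round(r.camera_model(n)['extrinsics'],3))
    for t in ['marker_1_mid','red_cup','stand']:
        print(t,[(np.round(q['pixel'],1),round(q['p'],2)) for q in r.place_of(t,n)])
E
```

```text
{'time': np.float64(0.0), 'joint_positions': array([73.109 , 18.005 , -2.7545, 69.3403, -0.0005, 90.0005]), 'qd': array([ 0.0112,  0.0608,  0.0081,  0.0117,  0.0717, -0.0791]), 'effort': array([ -0.0003, -53.9588,  33.975 ,   0.0194,  -0.0002,  -0.    ]), 'tcp_pos': array([0.1742, 0.5736, 0.2554]), 'tool_rot': array([[ 0.2906,  0.9569, -0.0005],
       [ 0.9569, -0.2906, -0.0017],
       [-0.0017,  0.    , -1.    ]]), 'contact_force': array([-0.219 , -0.1501, -0.2731]), 'moment': array([ 0.0335, -0.0619, -0.0269]), 'opening': np.float64(0.0853)}
0.025
top [[-0.02  -0.985  0.171  0.377]
 [-1.     0.018 -0.009 -0.107]
 [ 0.006 -0.171 -0.985  1.063]
 [ 0.     0.     0.     1.   ]]
marker_1_mid [(array([273.7, 236. ]), 0.76), (array([321.6, 220.2]), 0.64), (array([275.6, 193.4]), 0.53), (array([325.5, 252.6]), 0.48)]
red_cup [(array([391.1, 259.2]), 0.79), (array([247.2, 249.6]), 0.58)]
stand [(array([246.6, 252.3]), 0.85)]
side [[-0.847 -0.35   0.399  0.214]
 [-0.531  0.551 -0.644  0.454]
 [ 0.005 -0.757 -0.653  0.675]
 [ 0.     0.     0.     1.   ]]
marker_1_mid [(array([272.1, 265.3]), 0.89), (array([346.2, 257.6]), 0.86), (array([307.9, 283.2]), 0.8), (array([318.9, 248.8]), 0.7)]
red_cup [(array([375.3, 252.6]), 0.81)]
stand []
```

View pics/top0.png

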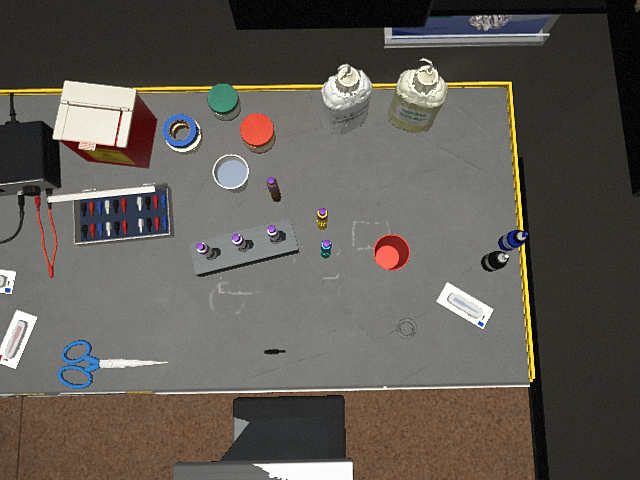

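View pics/side0.png

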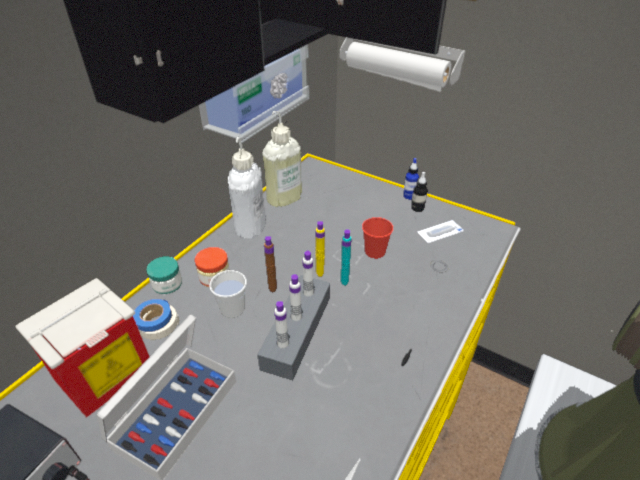

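Top view: white markers stand in the dark block with buttons at about (203,248), (239,240) and (273,233). The look-alikes are brown (273,187), yellow (322,216) and turquoise (326,247). The red cup is at (391,252); the jar at (257,130) and the clear cup at (231,172) are not it. Next I locate the buttons and the cup rim.

Run:
```python
from h import *
np.set_printoptions(precision=4,suppress=True)
for n in ['top','side']:
    p,d=snap(n); cm=r.camera_model(n); K=np.array(cm['mtx']);T=np.array(cm['extrinsics'])
    v,u=np.mgrid[:480,:640]; 
    C=np.stack([(u-K[0,2])/K[0,0]*d,(v-K[1,2])/K[1,1]*d,d],-1)
    W=C@T[:3,:3].T+T[:3,3]
    np.save(n+'W.npy',W); 
    hsv=cv2.cvtColor(p,cv2.COLOR_BGR2HSV)
    vio=((hsv[...,0]>125)&(hsv[...,0]<160)&(hsv[...,1]>90)&(d>0)).astype(np.uint8)
    k,l,st,ce=cv2.connectedComponentsWithStats(vio)
    print(n,'fx',K[0,0])
    for i in range(1,k):
        if st[i,4]<8: continue
        q=W[l==i]; 
        zt=np.percentile(q[:,2],90); hi=q[q[:,2]>zt-0.006]
        print(ce[i],st[i,4],'zmax',q[:,2].max(),'hi mean',hi.mean(0),'all med',np.median(q,0))
    red=((hsv[...,0]<6)|(hsv[...,0]>174))&(hsv[...,1]>150)&(d>0)
    k,l,st,ce=cv2.connectedComponentsWithStats(red.astype(np.uint8))
    for i in range(1,k):
        if st[i,4]<200: continue
        q=W[l==i]; rim=q[q[:,2]>0.06]
        print('red',ce[i],st[i,4],q[:,2].min(),q[:,2].max(), (rim.min(0),rim.max(0)) if len(rim) else '')
    for t in ['red_cup','stand']:
        for q in r.place_of(t,n): print(t,q['p'],ray_at_z(n,*q['pixel'],0))
    for q in r.place_of('marker_1_mid',n): print(q['p'],ray_at_z(n,*q['pixel'],0.066))
    crop=p[200:280,180:430] if n=='top' else p[210:380,240:400]
    cv2.imwrite('pics/crop_'+n+'.png',cv2.resize(crop,None,fx=3,fy=3,interpolation=cv2.INTER_CUBIC))
```

```text
top fx 569.4478656672878
[282.5  20.9] 10 zmax 0.3563045301038682 hi mean [ 0.7959 -0.0627  0.3511] all med [ 0.796  -0.0639  0.3436]
[270.619  180.0952] 42 zmax 0.13927200206120105 hi mean [ 0.6285 -0.0296  0.1356] all med [ 0.6287 -0.0296  0.1355]
[321.9  210.95] 40 zmax 0.1385028245013581 hi mean [ 0.5738 -0.1144  0.1361] all med [ 0.574  -0.1145  0.1358]
[322.6923 217.9231] 13 zmax 0.11770918120716023 hi mean [ 0.5663 -0.1156  0.1148] all med [ 0.566  -0.1161  0.1145]
[271.  228.5] 42 zmax 0.1448571889731619 hi mean [ 0.5446 -0.03    0.141 ] all med [ 0.545  -0.03    0.1409]
[273.9231 234.6154] 13 zmax 0.12513775267767435 hi mean [ 0.5382 -0.0336  0.1219] all med [ 0.537  -0.0336  0.1209]
[235.4419 237.186 ] 43 zmax 0.14494302974318873 hi mean [0.5314 0.0282 0.1413] all med [0.5315 0.0284 0.1412]
[238.8571 243.1429] 14 zmax 0.12658805227618886 hi mean [0.5249 0.0246 0.1231] all med [0.5241 0.0246 0.1223]
[325.7436 243.0513] 39 zmax 0.13826619011318508 hi mean [ 0.5197 -0.1197  0.1359] all med [ 0.5197 -0.12    0.1361]
[199.7556 246.1333] 45 zmax 0.14429483026521606 hi mean [0.517
[... 2045 characters left out ...]
 0.1417] all med [0.5155 0.0921 0.1414]
[280.6216 317.3243] 37 zmax 0.12237422324361602 hi mean [0.5125 0.0957 0.1191] all med [0.5117 0.0967 0.1181]
red [376.2916 236.0223] 895 0.004602718474807421 0.0739931187440902 (array([ 0.48  , -0.2642,  0.0601]), array([ 0.5422, -0.1999,  0.074 ]))
red [ 93.203  367.6481] 2606 0.0024454742682465946 0.13846861792098786 (array([0.6902, 0.2108, 0.06  ]), array([0.7865, 0.3377, 0.1385]))
red_cup 0.92 [ 0.517  -0.2412  0.    ]
red_cup 0.31 [ 0.529   0.0323 -0.    ]
stand 0.86 [0.5292 0.0308 0.    ]
stand 0.57 [ 0.5872 -0.0848  0.    ]
0.9 [ 0.5726 -0.1045  0.066 ]
0.78 [ 0.5437 -0.0283  0.066 ]
0.63 [ 0.6274 -0.0216  0.066 ]
0.58 [ 0.52   -0.1134  0.066 ]
```

View pics/crop_top.png

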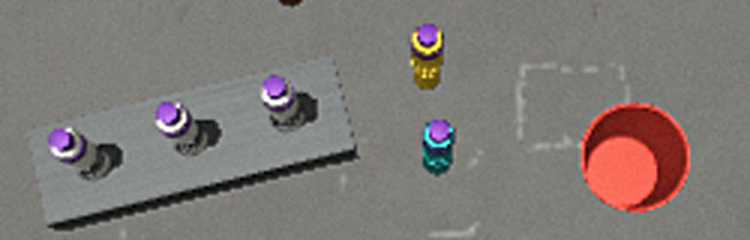

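View pics/crop_side.png

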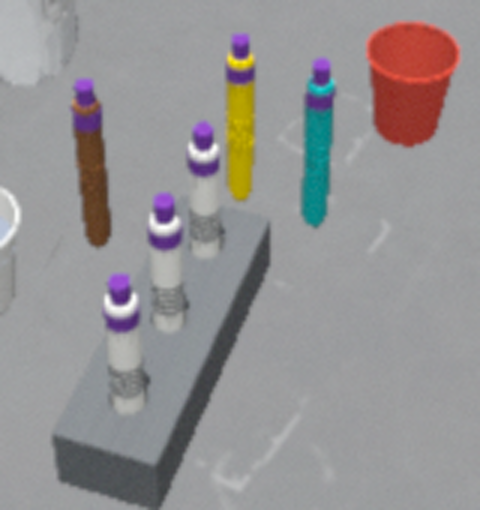

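The button tops sit at z≈0.141, as they should, and are 60 mm apart with the row turned about 13°. Next I move, fingers shut, above the left marker at (0.517, 0.089).

```bash
python3 -m pendant '-0.364 0.469 0.02 60 -1; -0.364 0.469 0.02 60 -1; -0.364 0.469 0.02 60 -1; -0.364 0.469 0.02 60 -1; -0.364 0.469 0.02 60 -1; -0.364 0.469 0.02 60 -1; -0.364 0.469 0.02 60 -1; -0.364 0.469 0.02 60 -1'
```

```text
time: 1.8
tcp_pos: [0.4641, 0.1645, 0.2398]
tool_rot: [[0.974, 0.227, 0.001], [0.227, -0.974, 0.001], [0.001, -0.0, -1.0]]
contact_force: [1.1, 0.7, 0.2]
opening: -0.0
```

```bash
python3 -m pendant '0.034 0.085 0 0 -1; 0.034 0.085 0 0 -1; 0.034 0.085 0 0 -1; 0.034 0.085 0 0 -1'
python3 - <<'E'
from h import *
np.set_printoptions(precision=4,suppress=True)
s=r.state(); print(s['tcp_pos'],s['contact_force'])
cm=r.camera_model('wrist'); p,d=snap('wrist','w1.png'); np.save('w1d.npy',d)
print(np.array(cm['extrinsics']))
hsv=cv2.cvtColor(p,cv2.COLOR_BGR2HSV)
vio=((hsv[...,0]>125)&(hsv[...,0]<160)&(hsv[...,1]>90)).astype(np.uint8)
k,l,st,ce=cv2.connectedComponentsWithStats(vio)
for i in range(1,k):
    if st[i,4]<40: continue
    print(ce[i],st[i],np.median(d[l==i]),ray_at_z('wrist',*ce[i],0.141,cm))
snap('side','s1.png')
E
```

```text
time: 2.3
tcp_pos: [0.515, 0.0915, 0.2394]
tool_rot: [[0.974, 0.227, -0.001], [0.227, -0.974, 0.0], [-0.0, -0.0, -1.0]]
contact_force: [-0.1, -1.5, 0.5]
opening: -0.0002
[0.515  0.0915 0.2394] [-0.0671 -1.4946  0.4756]
[[ 0.974   0.217   0.0645  0.4987]
 [ 0.2264 -0.9329 -0.28    0.162 ]
 [-0.0006  0.2873 -0.9578  0.3569]
 [ 0.      0.      0.      1.    ]]
[321.6403 243.518 ] [308 238  29  18 139] 0.2495826 [0.5152 0.1009 0.141 ]
[322.5036 262.8705] [312 251  22  25 417] 0.22949949 [0.5184 0.0896 0.141 ]
[435.4479 418.9688] [431 411  12  17  96] 0.2921529 [0.6162 0.0004 0.141 ]
[319.2877 427.7808] [313 414  14  27 292] 0.26457375 [ 0.543  -0.0239  0.141 ]
```

View pics/w1.png

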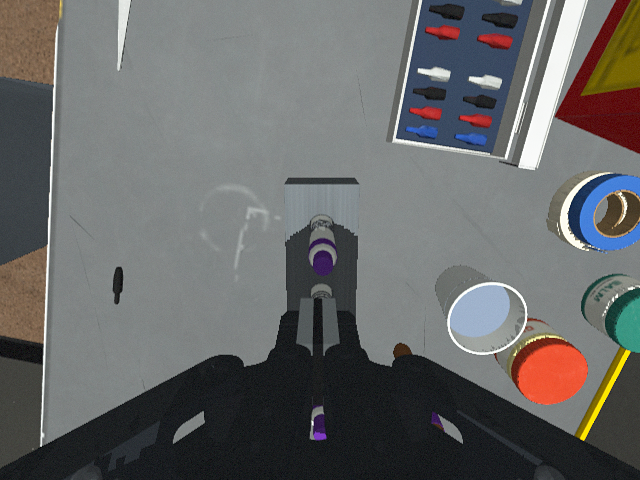

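View pics/s1.png

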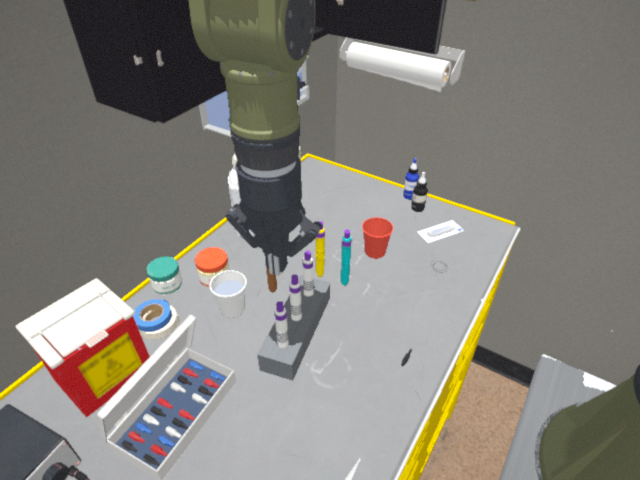

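Run:
```python
from h import *
p=cv2.imread('pics/w1.png'); d=np.load('w1d.npy')
cv2.imwrite('pics/w1c.png',cv2.resize(p[220:450,260:380],None,fx=4,fy=2.6*1,interpolation=cv2.INTER_CUBIC))
np.set_printoptions(precision=3,suppress=True,linewidth=200)
for v in (285,295,299,303,310,330,360,400,430): print(v,d[v,296:346:3])
```

```text
285 [0.336 0.334 0.337 0.335 0.334 0.336 0.336 0.34  0.337 0.338 0.34  0.337 0.337 0.334 0.334 0.336 0.337]
295 [0.34  0.338 0.338 0.338 0.339 0.334 0.323 0.317 0.317 0.317 0.318 0.323 0.345 0.338 0.338 0.337 0.337]
299 [0.339 0.34  0.15  0.15  0.149 0.149 0.149 0.15  0.151 0.15  0.15  0.149 0.149 0.339 0.339 0.34  0.34 ]
303 [0.341 0.339 0.147 0.147 0.146 0.146 0.146 0.147 0.145 0.146 0.147 0.147 0.147 0.146 0.34  0.341 0.339]
310 [0.341 0.342 0.14  0.141 0.139 0.142 0.141 0.141 0.14  0.142 0.14  0.14  0.141 0.142 0.343 0.341 0.342]
330 [0.135 0.128 0.127 0.127 0.127 0.126 0.126 0.127 0.126 0.127 0.126 0.127 0.127 0.126 0.136 0.136 0.136]
360 [0.108 0.109 0.108 0.109 0.108 0.116 0.121 0.121 0.121 0.118 0.109 0.108 0.109 0.109 0.11  0.109 0.108]
400 [0.085 0.087 0.093 0.11  0.112 0.114 0.124 0.125 0.124 0.116 0.114 0.111 0.095 0.089 0.085 0.084 0.085]
430 [0.084 0.088 0.095 0.109 0.11  0.432 0.264 0.263 0.261 0.262 0.113 0.11  0.109 0.091 0.087 0.081 0.077]
```

View pics/w1c.png

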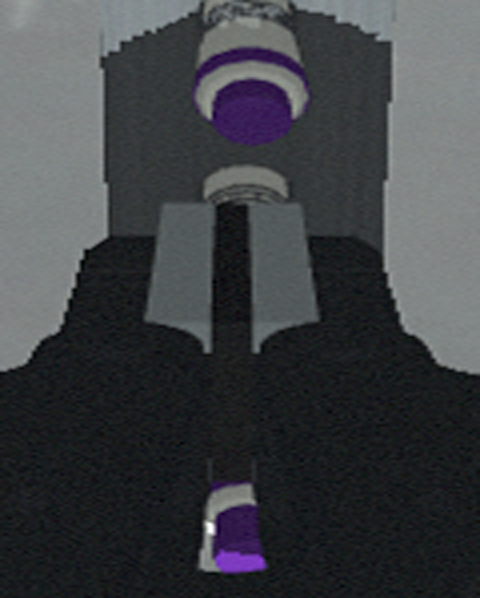

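```bash
python3 - <<'E'
from h import *
for u,v in((304,300),(318,300),(332,301)): print(w('wrist',u,v,0.1485))
print(r.state()['tcp_pos'],r.camera_model('wrist')['mtx'])
E
python3 -m pendant '0.002 0.003 0.030 0 -1; 0.002 0.003 0.060 0 -1; 0.002 0.003 0.066 0 -1; 0.002 0.003 0.066 0 -1'
```

```text
[0.50757911 0.10080459 0.22067005]
[0.51272838 0.10200903 0.2206685 ]
[0.51796007 0.1028612  0.22077555]
[0.51484556 0.09204833 0.23950473] [[393.13549889   0.         317.43399631]
 [  0.         393.13549889 246.05975068]
 [  0.           0.           1.        ]]
time: 2.9
tcp_pos: [0.5178, 0.0893, 0.1738]
tool_rot: [[0.974, 0.228, -0.0], [0.228, -0.974, 0.0], [-0.0, -0.0, -1.0]]
contact_force: [0.5, 0.5, 0.7]
opening: 0.0002
```

```bash
python3 -m pendant '0 0 0.006 0 -1; 0 0 0.010 0 -1; 0 0 0.013 0 -1; 0 0 0.013 0 -1'
```

```text
time: 3.4
tcp_pos: [0.5182, 0.0887, 0.1605]
tool_rot: [[0.974, 0.227, 0.0], [0.227, -0.974, 0.0], [0.0, 0.0, -1.0]]
contact_force: [-0.2, 0.0, 0.9]
opening: 0.0001
```

```bash
python3 -m pendant '0 0 0.002 0 -1; 0 0 0.004 0 -1; 0 0 0.004 0 -1'
```

```text
time: 3.78
tcp_pos: [0.5187, 0.0888, 0.157]
tool_rot: [[0.974, 0.227, 0.001], [0.227, -0.974, 0.0], [0.001, 0.0, -1.0]]
contact_force: [-0.1, 0.9, 4.1]
opening: 0.0001
```

Run:
```python
from h import *
snap('side','s2.png')
p=cv2.imread('pics/s2.png');cv2.imwrite('pics/s2c.png',cv2.resize(p[210:380,220:380],None,fx=4,fy=3.5,interpolation=cv2.INTER_CUBIC))
print(r.state()['tcp_pos'],r.state()['contact_force'])
```

```text
[0.51858033 0.08875995 0.15690424] [ 0.1516751  -0.52627296  4.55662858]
```

View pics/s2c.png

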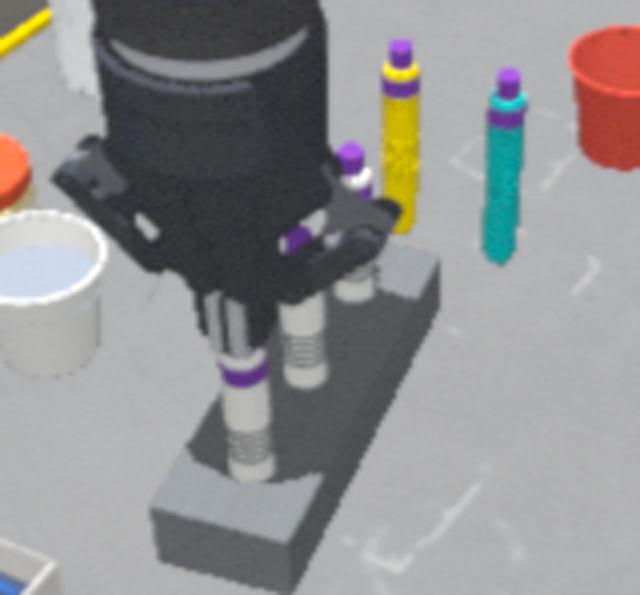

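```bash
python3 -m pendant '0 0 0.0015 0 -1; 0 0 0.0015 0 -1'; python3 -m pendant '0 0 -0.020 0 -1; 0 0 -0.045 0 -1;0 0 -0.045 0 -1'
python3 - <<'E'
from h import *
print(r.state()['tcp_pos'],r.state()['contact_force'])
snap('wrist','w2.png');snap('side','s3.png')
a=cv2.imread('pics/w2.png')[200:460,240:400];b=cv2.imread('pics/s3.png')[210:380,240:400]
a=cv2.resize(a,(400,600));b=cv2.resize(b,(400,600*170//160*400//400)[:2] if 0 else (400,425));b=cv2.copyMakeBorder(b,0,175,0,0,0)
cv2.imwrite('pics/c3.png',np.hstack([a,b]))
E
```

```text
time: 4.08
tcp_pos: [0.5197, 0.089, 0.1566]
tool_rot: [[0.974, 0.227, 0.004], [0.227, -0.974, 0.001], [0.004, 0.0, -1.0]]
contact_force: [-0.5, 0.5, 12.7]
opening: 0.0001
time: 4.45
tcp_pos: [0.5191, 0.0888, 0.2012]
tool_rot: [[0.974, 0.227, 0.003], [0.227, -0.974, 0.0], [0.003, 0.0, -1.0]]
contact_force: [0.7, -0.0, -0.1]
opening: -0.0002
[0.519067   0.08884847 0.20122808] [ 0.67069735 -0.02106208 -0.09100738]
```

View pics/c3.png

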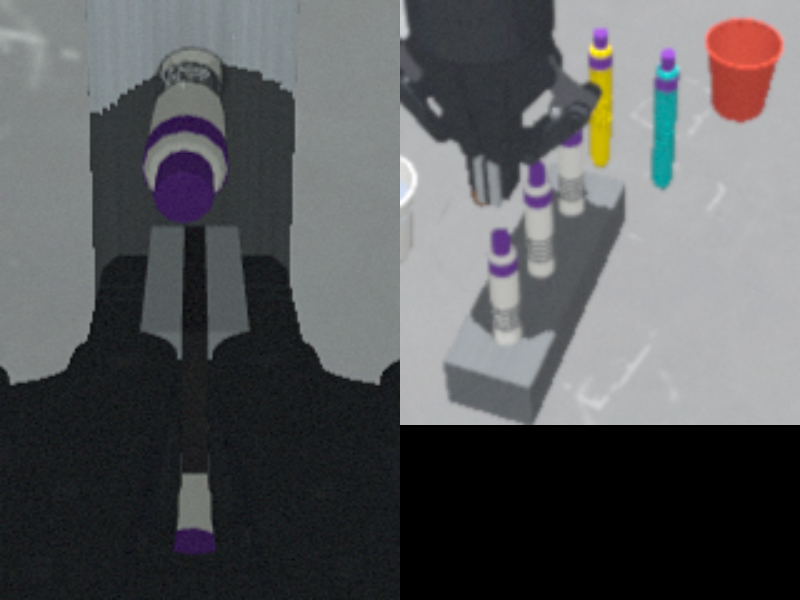

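```bash
cat >> h.py <<'E'
def buttons(n='side'):
    cm=r.camera_model(n); p,d=snap(n); K=np.array(cm['mtx']);T=np.array(cm['extrinsics'])
    hsv=cv2.cvtColor(p,cv2.COLOR_BGR2HSV)
    vio=((hsv[...,0]>125)&(hsv[...,0]<160)&(hsv[...,1]>90)&(d>0)).astype(np.uint8)
    k,l,st,ce=cv2.connectedComponentsWithStats(vio)
    for i in range(1,k):
        if st[i,4]<8: continue
        v,u=np.where(l==i); q=np.array([w(n,a,b,d[b,a],cm) for a,b in zip(u,v)])
        print(n,np.round(ce[i]),st[i,4],'z10-90-max',np.round([np.percentile(q[:,2],10),np.percentile(q[:,2],90),q[:,2].max()],4),'xy',np.round(np.median(q[:,:2],0),3))
E
python3 -c "
from h import *
buttons('side');buttons('wrist')"
```

```text
side [320. 225.] 38 z10-90-max [0.1279 0.1381 0.1392] xy [ 0.571 -0.108]
side [347. 233.] 40 z10-90-max [0.128  0.1382 0.1402] xy [ 0.517 -0.114]
side [320. 235.] 30 z10-90-max [0.1088 0.1165 0.1177] xy [ 0.569 -0.104]
side [346. 244.] 30 z10-90-max [0.1094 0.1165 0.1184] xy [ 0.515 -0.109]
side [309. 266.] 24 z10-90-max [0.1141 0.1222 0.2468] xy [ 0.538 -0.022]
side [294. 280.] 50 z10-90-max [0.131  0.1426 0.225 ] xy [0.528 0.034]
side [295. 290.] 41 z10-90-max [0.1131 0.1215 0.1235] xy [0.526 0.038]
side [279. 306.] 63 z10-90-max [0.1325 0.1427 0.1448] xy [0.516 0.093]
side [280. 317.] 41 z10-90-max [0.1148 0.1227 0.1239] xy [0.512 0.097]
wrist [322. 259.] 235 z10-90-max [0.112  0.1224 0.1235] xy [0.518 0.095]
wrist [323. 283.] 613 z10-90-max [0.1313 0.1416 0.1768] xy [0.52 0.09]
wrist [318. 436.] 118 z10-90-max [0.1116 0.1172 0.2482] xy [ 0.543 -0.021]
```

Left marker: pressed to a hard stop at 12.7 N, and its button top is back at 0.141, so it fails. Next is the middle one, 60 mm along tool y.

```bash
python3 -m pendant '-0.001 0.050 0 0 -1; -0.001 0.060 0 0 -1; -0.001 0.060 0 0 -1; -0.001 0.060 0.028 0 -1; -0.001 0.060 0.034 0 -1; -0.001 0.060 0.040 0 -1; -0.001 0.060 0.044 0 -1; -0.001 0.060 0.044 0 -1'; python3 -m pendant '0 0 0.002 0 -1; 0 0 0.002 0 -1'
```

```text
time: 5.65
tcp_pos: [0.5317, 0.0303, 0.157]
tool_rot: [[0.974, 0.227, 0.002], [0.227, -0.974, 0.0], [0.002, 0.0, -1.0]]
contact_force: [0.2, -0.6, 4.6]
opening: -0.0002
time: 5.9
tcp_pos: [0.5329, 0.0303, 0.1567]
tool_rot: [[0.974, 0.227, 0.005], [0.227, -0.974, 0.0], [0.005, 0.001, -1.0]]
contact_force: [-0.7, -0.5, 13.4]
opening: -0.0003
```

```bash
python3 -m pendant '0 0 -0.020 0 -1; 0 0 -0.045 0 -1;0 0 -0.045 0 -1'
python3 - <<'E'
from h import *
print(r.state()['tcp_pos'])
buttons('side');buttons('wrist')
p,_=snap('side','s4.png');b=p[210:380,240:400]
cv2.imwrite('pics/c4.png',cv2.resize(b,None,fx=3.5,fy=3.5))
E
```

```text
time: 6.28
tcp_pos: [0.5321, 0.0302, 0.2009]
tool_rot: [[0.974, 0.227, 0.004], [0.227, -0.974, 0.0], [0.004, 0.001, -1.0]]
contact_force: [0.4, 0.4, -1.0]
opening: -0.0
[0.53213563 0.03019631 0.20085652]
side [347. 233.] 39 z10-90-max [0.1283 0.1383 0.1396] xy [ 0.517 -0.114]
side [268. 240.] 46 z10-90-max [0.1257 0.1381 0.2266] xy [ 0.626 -0.023]
side [346. 244.] 30 z10-90-max [0.1099 0.1159 0.1175] xy [ 0.515 -0.109]
side [269. 250.] 48 z10-90-max [0.1083 0.118  0.119 ] xy [ 0.622 -0.02 ]
side [308. 255.] 45 z10-90-max [0.1314 0.1427 0.1437] xy [ 0.542 -0.024]
side [307. 266.] 33 z10-90-max [0.1148 0.1212 0.1234] xy [ 0.54 -0.02]
side [294. 281.] 26 z10-90-max [0.1313 0.1344 0.1347] xy [0.53  0.033]
side [295. 290.] 38 z10-90-max [0.1144 0.1212 0.1237] xy [0.526 0.038]
side [279. 305.] 60 z10-90-max [0.1343 0.1435 0.1444] xy [0.516 0.092]
side [280. 317.] 43 z10-90-max [0.1148 0.1217 0.1228] xy [0.512 0.096]
wrist [307. 150.] 47 z10-90-max [0.1068 0.1238 0.1248] xy [0.512 0.089]
wrist [326. 140.] 9 z10-90-max [0.0859 0.123  0.1236] xy [0.521 0.096]
wrist [333. 144.] 11 z10-90-max [0.0441 0.1228 0.1229] xy [0.525 0.094]
wrist [321. 161.] 553 z10-90-max [0.14   0.1418 0.1437] xy [0.52  0.088]
wrist [338. 163.] 8 z10-90-max [0.1226 0.1236 0.1237] xy [0.529 0.087]
wrist [328. 175.] 18 z10-90-max [0.1222 0.1243 0.125 ] xy [0.525 0.08 ]
wrist [317. 256.] 221 z10-90-max [0.1122 0.1222 0.1242] xy [0.529 0.037]
wrist [316. 277.] 430 z10-90-max [0.1304 0.1327 0.1339] xy [0.53  0.031]
wrist [456. 372.] 40 z10-90-max [0.1055 0.1101 0.2289] xy [ 0.631 -0.02 ]
```

View pics/c4.png

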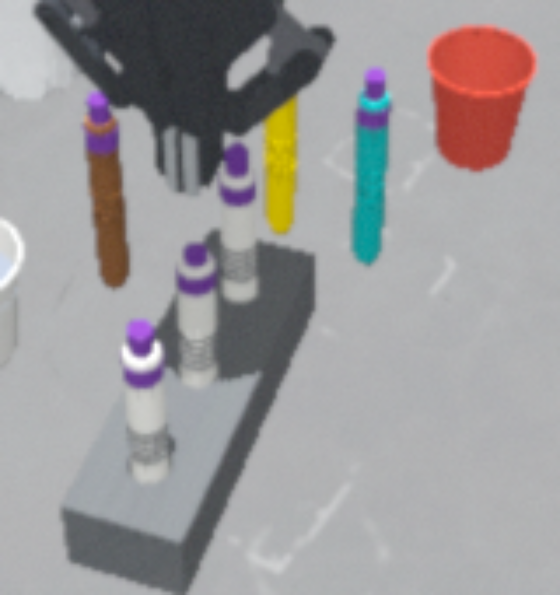

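Middle marker: its button stayed in (top at 0.132), while the left one stands out at 0.141. Now the right one.

```bash
python3 -m pendant '-0.001 0.050 0 0 -1; -0.001 0.060 0 0 -1; -0.001 0.060 0 0 -1; -0.001 0.060 0.028 0 -1; -0.001 0.060 0.034 0 -1; -0.001 0.060 0.040 0 -1; -0.001 0.060 0.044 0 -1; -0.001 0.060 0.044 0 -1'; python3 -m pendant '0 0 0.002 0 -1; 0 0 0.002 0 -1'
```

```text
time: 7.42
tcp_pos: [0.5451, -0.0285, 0.1569]
tool_rot: [[0.974, 0.227, 0.004], [0.227, -0.974, -0.0], [0.004, 0.001, -1.0]]
contact_force: [-0.6, 0.2, 8.2]
opening: -0.0001
time: 7.68
tcp_pos: [0.5462, -0.0286, 0.1566]
tool_rot: [[0.974, 0.227, 0.007], [0.227, -0.974, -0.0], [0.007, 0.002, -1.0]]
contact_force: [-1.6, 0.1, 17.7]
opening: 0.0001
```

```bash
python3 -m pendant '0 0 -0.020 0 -1; 0 0 -0.045 0 -1;0 0 -0.045 0 -1'
python3 - <<'E'
from h import *
print(r.state()['tcp_pos'])
buttons('side');buttons('wrist')
E
```

```text
time: 8.05
tcp_pos: [0.545, -0.0285, 0.2002]
tool_rot: [[0.974, 0.227, 0.004], [0.227, -0.974, -0.0], [0.004, 0.001, -1.0]]
contact_force: [0.7, 0.4, -1.1]
opening: 0.0002
[ 0.5449623  -0.02850674  0.20017502]
side [319. 226.] 39 z10-90-max [0.127  0.1376 0.2252] xy [ 0.571 -0.107]
side [347. 234.] 40 z10-90-max [0.1268 0.138  0.1392] xy [ 0.517 -0.113]
side [319. 235.] 30 z10-90-max [0.1094 0.1161 0.1172] xy [ 0.568 -0.104]
side [268. 240.] 48 z10-90-max [0.1262 0.1383 0.1393] xy [ 0.626 -0.023]
side [346. 244.] 30 z10-90-max [0.1102 0.1161 0.1174] xy [ 0.515 -0.109]
side [269. 250.] 47 z10-90-max [0.1076 0.1179 0.1209] xy [ 0.622 -0.02 ]
side [307. 257.] 21 z10-90-max [0.1312 0.1343 0.1351] xy [ 0.544 -0.026]
side [307. 265.] 36 z10-90-max [0.1143 0.1218 0.1243] xy [ 0.541 -0.02 ]
side [294. 280.] 28 z10-90-max [0.1319 0.1344 0.135 ] xy [0.532 0.033]
side [295. 289.] 38 z10-90-max [0.1151 0.1223 0.1232] xy [0.526 0.037]
side [279. 305.] 61 z10-90-max [0.1339 0.1433 0.1459] xy [0.516 0.092]
side [280. 317.] 41 z10-90-max [0.115  0.1216 0.1226] xy [0.512 0.096]
wrist [322.  13.] 741 
[... 513 characters left out ...]
x [0.131  0.1327 0.1336] xy [0.532 0.029]
wrist [303. 158.] 19 z10-90-max [0.1224 0.1238 0.1241] xy [0.524 0.026]
wrist [339. 162.] 8 z10-90-max [0.1226 0.1241 0.1245] xy [0.541 0.029]
wrist [334. 171.] 9 z10-90-max [0.1228 0.1244 0.1246] xy [0.54  0.024]
wrist [326. 176.] 11 z10-90-max [0.1225 0.1241 0.1243] xy [0.537 0.021]
wrist [318. 257.] 221 z10-90-max [0.1122 0.1224 0.1238] xy [ 0.543 -0.021]
wrist [318. 277.] 426 z10-90-max [0.1301 0.1327 0.134 ] xy [ 0.544 -0.028]
wrist [458. 290.] 401 z10-90-max [0.1067 0.118  0.1198] xy [ 0.623 -0.023]
wrist [476. 311.] 682 z10-90-max [0.125  0.1364 0.1381] xy [ 0.627 -0.027]
wrist [320. 408.] 8 z10-90-max [0.1171 0.1467 0.2111] xy [ 0.566 -0.115]
```

Right marker: button stayed in (top at 0.132) after 17.7 N. So only the left marker goes to the cup. I open the fingers and return above it.

```bash
python3 -m pendant '0.001 -0.060 0 0 0.2; 0.001 -0.120 0 0 0.2; 0.001 -0.120 0 0 0.2; 0.001 -0.120 0 0 0.2'
python3 - <<'E'
from h import *
print(r.state()['tcp_pos'],r.state()['opening'])
buttons('wrist'); snap('wrist','w5.png')
E
```

```text
time: 8.65
tcp_pos: [0.5166, 0.0883, 0.1971]
tool_rot: [[0.974, 0.228, -0.001], [0.228, -0.974, -0.001], [-0.001, 0.001, -1.0]]
contact_force: [0.3, -0.5, 0.0]
opening: 0.0513
[0.51664274 0.08831866 0.19714291] 0.0513167495848865
wrist [321. 259.] 232 z10-90-max [0.1124 0.122  0.1241] xy [0.517 0.095]
wrist [321. 284.] 632 z10-90-max [0.1316 0.1415 0.143 ] xy [0.518 0.09 ]
wrist [324. 359.] 354 z10-90-max [0.1124 0.1219 0.124 ] xy [0.532 0.037]
wrist [325. 383.] 394 z10-90-max [0.129  0.1327 0.1337] xy [0.534 0.031]
wrist [319. 437.] 104 z10-90-max [0.1112 0.1156 0.2472] xy [ 0.543 -0.021]
wrist [461. 469.] 8 z10-90-max [0.116  0.1185 0.1188] xy [ 0.635 -0.022]
```

View pics/w5.png

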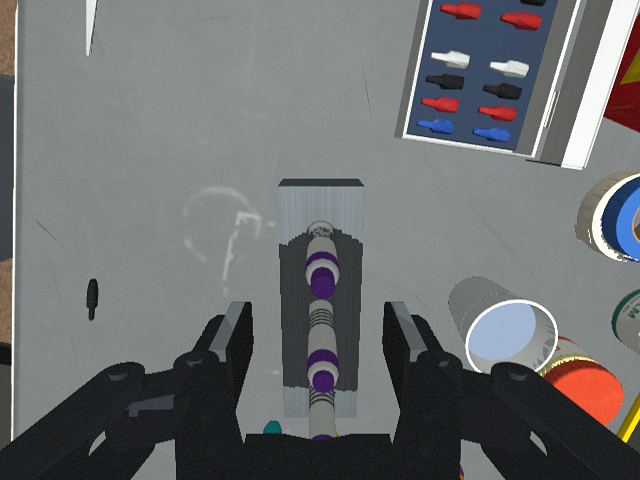

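```bash
python3 -m pendant '0.001 0 0.04 0 0.2; 0.001 0 0.08 0 0.2; 0.001 0 0.086 0 0.2; 0.001 0 0.086 0 0.2; 0.001 0 0.086 0 -1; 0.001 0 0.086 0 -1; 0.001 0 0.086 0 -1; 0.001 0 0.086 0 -1'
```

```text
time: 9.75
tcp_pos: [0.5191, 0.0889, 0.1135]
tool_rot: [[0.974, 0.227, 0.003], [0.227, -0.974, 0.0], [0.003, 0.0, -1.0]]
contact_force: [-1.8, -0.1, 5.8]
opening: 0.0165
```

```bash
python3 -m pendant '0 0 0 0 -1; 0 0 -0.01 0 -1; 0 0 -0.03 0 -1; 0 0 -0.06 0 -1; 0 0 -0.06 0 -1'
python3 - <<'E'
from h import *
buttons('side')
p,_=snap('side','s6.png');b=p[180:380,220:400]
cv2.imwrite('pics/c6.png',cv2.resize(b,None,fx=3,fy=3))
E
```

```text
time: 10.38
tcp_pos: [0.5201, 0.0891, 0.175]
tool_rot: [[0.974, 0.227, 0.005], [0.227, -0.974, 0.001], [0.005, 0.0, -1.0]]
contact_force: [-0.4, -0.4, -0.1]
opening: 0.0165
side [320. 225.] 38 z10-90-max [0.1293 0.1383 0.1392] xy [ 0.571 -0.109]
side [347. 233.] 40 z10-90-max [0.1286 0.1378 0.1407] xy [ 0.517 -0.114]
side [320. 235.] 30 z10-90-max [0.109  0.1155 0.1177] xy [ 0.569 -0.104]
side [346. 244.] 30 z10-90-max [0.1098 0.1163 0.1181] xy [ 0.516 -0.11 ]
side [275. 278.] 64 z10-90-max [0.1926 0.2049 0.2262] xy [0.518 0.095]
side [275. 290.] 36 z10-90-max [0.1757 0.1837 0.1853] xy [0.516 0.099]
side [296. 290.] 25 z10-90-max [0.115  0.1209 0.1963] xy [0.524 0.038]
```

View pics/c6.png

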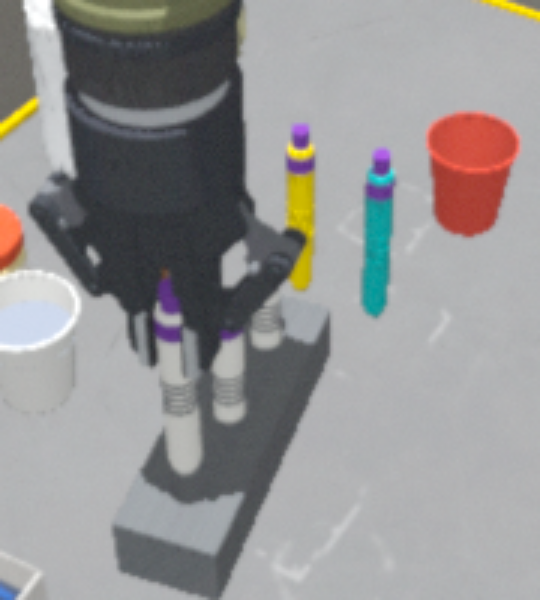

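```bash
python3 -m pendant '0 0 -0.05 0 -1; 0 0 -0.10 0 -1; 0 0 -0.10 0 -1; -0.014 0.05 -0.10 0 -1; -0.028 0.11 -0.10 0 -1; -0.042 0.16 -0.10 0 -1; -0.057 0.22 -0.10 0 -1; -0.068 0.26 -0.10 0 -1'
```

```text
time: 11.48
tcp_pos: [0.5096, -0.1821, 0.2699]
tool_rot: [[0.974, 0.225, -0.003], [0.225, -0.974, 0.001], [-0.002, -0.001, -1.0]]
contact_force: [0.1, 1.0, 0.4]
opening: 0.0166
```

Run:
```python
from h import *
s=r.state();print(s['tcp_pos'],s['tool_rot'])
p,d=snap('top','t7.png'); W=0
cm=r.camera_model('top')
hsv=cv2.cvtColor(p,cv2.COLOR_BGR2HSV)
red=((hsv[...,0]<6)|(hsv[...,0]>174))&(hsv[...,1]>150)&(d>0)
v,u=np.where(red); q=np.array([w('top',a,b,d[b,a],cm) for a,b in zip(u,v)])
m=(q[:,2]>0.062)&(q[:,2]<.08)&(q[:,1]<-0.15); c=q[m]
print(len(c),c.min(0),c.max(0))
A=np.c_[2*c[:,:2],np.ones(len(c))];x=np.linalg.lstsq(A,(c[:,:2]**2).sum(1),rcond=None)[0]
print('circle',x[:2],np.sqrt(x[2]+x[0]**2+x[1]**2))
cv2.imwrite('pics/t7.png',p); snap('side','s7.png')
```

```text
[ 0.50956995 -0.18205063  0.26989805] [[ 9.74278006e-01  2.25333250e-01 -2.70053818e-03]
 [ 2.25335900e-01 -9.74280873e-01  7.16602670e-04]
 [-2.46960829e-03 -1.30669842e-03 -9.99996097e-01]]
2 [ 0.53475433 -0.45120842  0.07865952] [ 0.53673093 -0.45063888  0.07989834]
circle [ 0.65370354 -0.04154051] 0.4260403602884561
```

View pics/s7.png

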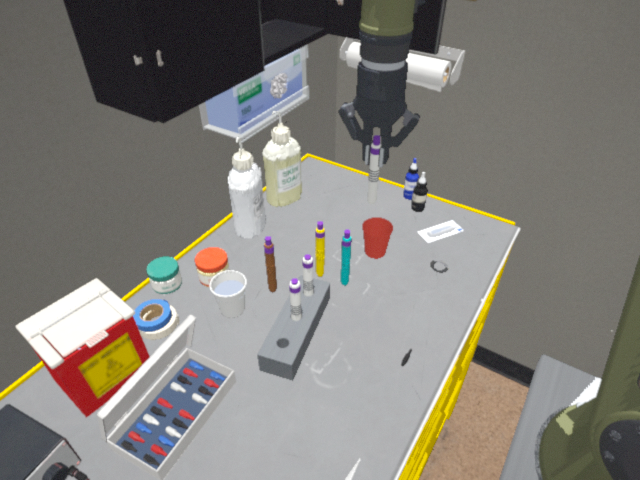

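```bash
python3 -m pendant '-0.010 0.051 0 0 -1; -0.010 0.051 0 0 -1; -0.010 0.051 0.04 0 -1; -0.010 0.051 0.07 0 -1; -0.010 0.051 0.07 0 -1'
python3 - <<'E'
from h import *
s=r.state();print(s['tcp_pos'])
np.set_printoptions(precision=4,suppress=True)
W=np.load('topW.npy');q=W[220:280,360:425].reshape(-1,3);c=q[(q[:,2]>0.066)&(q[:,2]<.08)]
print('rim',(c.min(0)+c.max(0))/2,c.max(0)-c.min(0))
p,_=snap('side','s8.png');snap('wrist','w8.png')
cv2.imwrite('pics/c8.png',np.hstack([cv2.resize(p[150:270,320:440],(400,400)),cv2.resize(cv2.imread('pics/w8.png')[150:470,160:480],(400,400))]))
E
```

```text
time: 12.2
tcp_pos: [0.5104, -0.2296, 0.1987]
tool_rot: [[0.974, 0.228, -0.006], [0.228, -0.974, 0.003], [-0.005, -0.005, -1.0]]
contact_force: [-0.1, 0.3, 0.7]
opening: 0.0165
[ 0.51035409 -0.22958512  0.1987291 ]
rim [ 0.512  -0.236   0.0706] [0.0643 0.0624 0.0091]
```

View pics/c8.png

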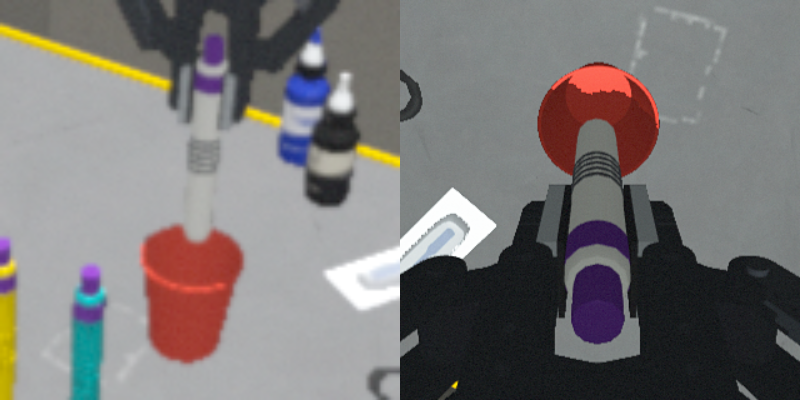

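The marker is over the red cup's mouth in both views (cup at crop (190,270) and (598,125)). Now I lower it, watching the force.

```bash
python3 -m pendant '0 0.004 0.03 0 -1; 0 0.004 0.06 0 -1; 0 0.004 0.072 0 -1; 0 0.004 0.080 0 -1; 0 0.004 0.080 0 -1'
```

```text
time: 12.92
tcp_pos: [0.5139, -0.2358, 0.1226]
tool_rot: [[0.974, 0.227, 0.001], [0.227, -0.974, -0.0], [0.001, 0.0, -1.0]]
contact_force: [-0.1, 0.3, 0.2]
opening: 0.0165
```

```bash
python3 -m pendant '0 0 0.004 0 -1; 0 0 0.007 0 -1; 0 0 0.007 0 -1'
```

```text
time: 13.3
tcp_pos: [0.5135, -0.2358, 0.1149]
tool_rot: [[0.974, 0.227, -0.0], [0.227, -0.974, 0.0], [-0.0, -0.0, -1.0]]
contact_force: [-0.1, 0.5, -0.1]
opening: 0.0168
```

```bash
python3 -m pendant '0 0 0.001 0 -0.2; 0 0 0.001 0 0.4; 0 0 0.001 0 1; 0 0 0.001 0 1; 0 0 0.001 0 1; 0 0 0.001 0 1'
python3 - <<'E'
from h import *
print(r.state()['tcp_pos'])
p,_=snap('side','s9.png');snap('wrist','w9.png')
cv2.imwrite('pics/c9.png',np.hstack([cv2.resize(p[150:270,320:440],(400,400)),cv2.resize(cv2.imread('pics/w9.png')[150:470,160:480],(400,400))]))
E
```

```text
time: 14.05
tcp_pos: [0.5136, -0.2358, 0.114]
tool_rot: [[0.974, 0.227, 0.0], [0.227, -0.974, -0.0], [0.0, 0.0, -1.0]]
contact_force: [0.6, 0.5, -0.5]
opening: 0.0856
[ 0.51357522 -0.23580145  0.11399875]
```

View pics/c9.png

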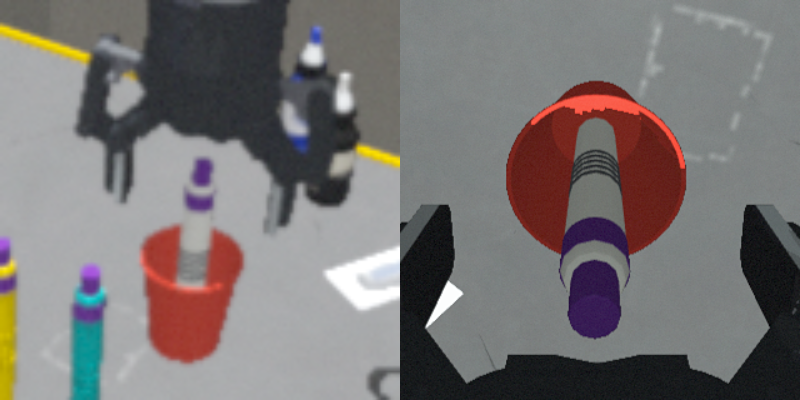

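The marker stands in the cup, clear of the open fingers. I lift away and check.

```bash
python3 -m pendant '0 0 -0.03 0 1; 0 0 -0.08 0 1; 0 0 -0.14 0 1; 0 0 -0.18 0 1; -0.06 0 -0.18 0 1; -0.10 -0.05 -0.18 0 1; -0.10 -0.08 -0.18 0 1; -0.10 -0.08 -0.18 0 1'
python3 - <<'E'
from h import *
print(r.state()['tcp_pos'])
buttons('side'); buttons('top')
p,_=snap('side','s10.png');t,_=snap('top','t10.png')
cv2.imwrite('pics/c10.png',np.hstack([cv2.resize(p[180:380,240:440],(400,400)),cv2.resize(t[150:350,180:440],(400,308)) if 0 else cv2.resize(t[130:350,190:410],(400,400))]))
E
```

```text
time: 15.15
tcp_pos: [0.3971, -0.1793, 0.2944]
tool_rot: [[0.974, 0.228, 0.001], [0.228, -0.974, -0.0], [0.001, 0.0, -1.0]]
contact_force: [0.1, -0.7, -0.2]
opening: 0.0853
[ 0.39711394 -0.17933096  0.29442934]
side [380. 200.] 34 z10-90-max [0.1323 0.1419 0.1431] xy [ 0.51  -0.231]
side [379. 210.] 29 z10-90-max [0.1141 0.1212 0.1221] xy [ 0.508 -0.226]
side [320. 224.] 39 z10-90-max [0.1277 0.1381 0.1394] xy [ 0.571 -0.109]
side [347. 233.] 40 z10-90-max [0.1284 0.1385 0.1394] xy [ 0.517 -0.114]
side [320. 235.] 30 z10-90-max [0.1095 0.1163 0.1179] xy [ 0.569 -0.104]
side [268. 240.] 48 z10-90-max [0.1263 0.1383 0.1395] xy [ 0.626 -0.023]
side [346. 244.] 30 z10-90-max [0.1101 0.1165 0.1173] xy [ 0.516 -0.109]
side [269. 250.] 48 z10-90-max [0.1076 0.1182 0.1192] xy [ 0.622 -0.02 ]
side [307. 257.] 22 z10-90-max [0.1316 0.1338 0.1349] xy [ 0.544 -0.025]
side [307. 266.] 33 z10-90-max [0.1153 0.1206 0.1229] xy [ 0.54  -0.019]
side [294. 281.] 30 z10-90-max [0.1317 0.1344 0.1363] xy [0.53  0.032]
side [295. 290.] 37 z10-90-max [0.1139 0.1222 0.1235] xy [0.525 0.039]
top [422.   8.] 1
[... 209 characters left out ...]
2.] 13 z10-90-max [0.3359 0.3403 0.3419] xy [ 0.791 -0.522]
top [621.  36.] 8 z10-90-max [0.3456 0.3536 0.357 ] xy [ 0.764 -0.523]
top [271. 180.] 40 z10-90-max [0.1341 0.1385 0.139 ] xy [ 0.629 -0.03 ]
top [322. 211.] 40 z10-90-max [0.133  0.1377 0.1388] xy [ 0.574 -0.114]
top [323. 218.] 11 z10-90-max [0.1115 0.1193 0.1197] xy [ 0.567 -0.116]
top [271. 229.] 32 z10-90-max [0.1299 0.1332 0.1353] xy [ 0.546 -0.029]
top [274. 234.] 15 z10-90-max [0.1163 0.1242 0.125 ] xy [ 0.538 -0.033]
top [236. 238.] 36 z10-90-max [0.1304 0.1337 0.1348] xy [0.531 0.029]
top [239. 243.] 14 z10-90-max [0.1164 0.1241 0.1241] xy [0.524 0.025]
top [326. 243.] 40 z10-90-max [0.1344 0.1378 0.1398] xy [ 0.52 -0.12]
```

View pics/c10.png

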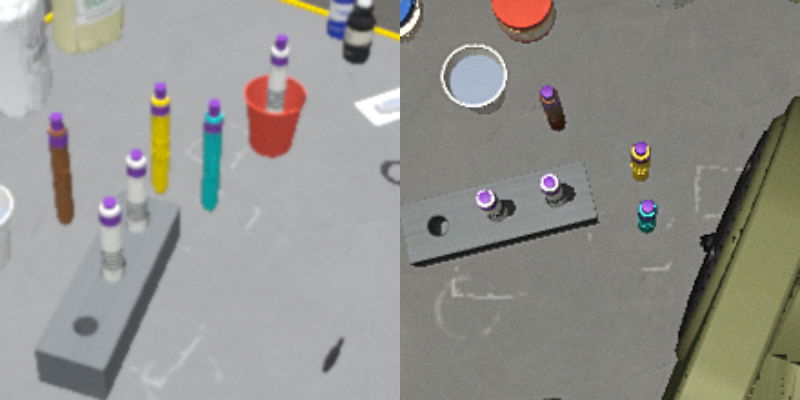

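The failing marker stands upright in the cup with its button out. The middle and right markers are in the stand with their buttons in, the look-alikes haven't moved, and the arm is clear.

```bash
python3 -m pendant '0 0 0 0 1; 0 0 0 0 1' ; python3 -c "
from plant import r
print(r.hand_in())"
```

```text
time: 15.6
tcp_pos: [0.3982, -0.1809, 0.2937]
tool_rot: [[0.974, 0.226, -0.0], [0.226, -0.974, 0.0], [-0.0, -0.0, -1.0]]
contact_force: [0.0, 0.2, 0.8]
opening: 0.0854
the job is handed in; nothing more can be done
None
```

I click-tested all three markers from left to right and put the one failing marker, the left one, in the red cup. I then handed the job in at about 15.6 s; the hand-in reports no verdict.

- **Presses:** I pushed each button to a hard stop, at about 13 to 18 N. The left button sprang back out (top at z≈0.141 m). The middle and right buttons stayed in (tops at about 0.132 m).
- **Final check:**
  - **In the cup:** the left marker stands almost upright in the red cup, at about (0.51, -0.23), with its button out.
  - **In the stand:** the middle and right markers are still upright in the stand with their buttons in.
  - **Other things:** the brown, yellow and turquoise look-alikes had not moved, and the arm was clear of everything.
- **Limits of the check:** the arm hid the cup from the top camera at the end, so its final state rests on the side view alone. Camera positions agreed to within a few mm.

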